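# Fetch the red-capped jar from the spice bin

## Robot

A 6-joint arm with a two-finger parallel gripper is mounted at the origin on the work surface. World frame = base frame: x ahead of the robot, y to its left, z up, the work surface at z = 0. Lengths are in m, angles in rad, forces in N, time in s.
With the tool pointing down it reaches from about 0.4 to 0.825 m from the base axis. Payload 7 kg.
Tool frame: the origin (TCP) lies midway between the tips of the shut fingers; the grasp point (between the pads) lies hold_point_z behind it (hold_point_z is the distance from the TCP to the grasp point, in m); z points along the fingers, y is the line along which they close (so a half turn about z gives the same grasp; the last joint's range is limited). The gripper opens to 88 mm and grips with 3 to 60 N. Pads are 19 mm wide; open, the fingers measure 130 mm over their backs; the gripper's body (78 mm by 193 mm) begins 47 mm behind the grasp point.
Start: joints at [1.407, 0.359, 0.012, 0, -1.224, -0.288], TCP at [0.295, 0.607, 0.227] pointing down, gripper open.
Joint ranges: [-3.07, 3.07], [-1.43, 2.12], [-1.02, 1.25], [-3.03, 1.67], [-3.05, -0], [-3.03, 3.03]. Speed limits (rad/s): [2.39, 2.39, 3.01, 3.14, 3.14, 3.14].

## Interface

Orientations are given as [roll, pitch, yaw] about the fixed x, y, z axes, in that order (R = Rz(yaw) Ry(pitch) Rx(roll)).
In Python, from station import * gives the robot as it stands.
- The arm moves only by the tool apply_moves, never from a script. Its argument "steps" is a list of rows, each an object with "translation": the shift along the world's x, y, z scaled (see below), a list of three; "rotation": the turn, a rotation vector about the world's x, y, z scaled (see below), a list of three. A call has exactly 10 rows; each row is the pose to reach, as a shift and turn from the pose commanded when the call began; what a row does not reach only later rows make up. The controller multiplies each number of a shift by 250 mm and each number of a turn by 30 degrees. A row lasts 1/12 s, in which the tool goes at most 41.7 mm and 7.16 degrees, less where a joint would pass 70% of its speed; a pose out of reach is approached as far as the arm can. A call with a number of a shift or a turn outside -1 to 1 is refused whole. A call with a gripper value outside its range is refused whole. "jaw" is the closure, from -1 (fully open) to 1 (shut), so that 0 is half open, set as the call begins (left out, the last holds). The fingers move at their own pace and stop on an object; "newtons" is the grip in N (left out, the last holds). Time passes only in rows, so rows that repeat a pose let the fingers close, or fill a call up. It gives the time, the measured TCP pose, the force, the opening and the grip force at its end, in the units of the state.
- get_state(): the state, without advancing time (a new reading comes with each control period).
- grab_frame(name): name is "scene" or "top"; returns the picture (400x640x3 uint8, blue, green, red); there is no depth.
- camera_model(name): a dict with "fx", "fy", "cx", "cy" (pixels), "xyz" and "rotation" of the camera in the world. Camera axes: x right, y down, z forward; pixel columns grow to the right and rows downward; lengths in m; the calibration is good to about 2 mm. A picture is of the moment at which its call begins. camera_model takes no time and is no camera call.
- job_done(): hands the job in; it is judged then, once.
The state is a dict: "t": time; "q": joint angles; "qd": joint speeds; "joint_efforts": joint torques, N m; "eef_pos": TCP position; "ee_rot": TCP orientation; "force": force on the tool from outside, world axes, zero at the start; "moment": the same for the moment, N m; "width": finger opening in m; "gripper_force": force on a finger pad.
Only numpy, scipy, OpenCV 4.12 (cv2) and the standard library are available. Lean on these libraries where they do the work, as an engineer would, in place of code of your own. Each camera call takes 0.05 s, during which the arm holds its last target. There are 200 camera calls.

## Task

Open the spice bin by swinging its hinged wooden lid right back until it stays open by itself. Then lift out the jar with the red cap and set it down gently, standing upright, in the middle of the round wooden board. Leave the green-capped jar where it is in the bin and the lid open.

Things in the scene. Friction and masses are not known exactly. Their poses are not given: they have to be found in the camera images.
- lid (a joint): Opening angle (rad) of the oak lid (180 x 250 x 8 mm, 0.35 kg) hinged on the white bin's upper edge farthest from the robot: 0 shut, 1.9 fully back against its stop, leaning away from the robot. No spring, little friction: let go below about 1.5 it falls shut, above that it falls back to 1.9 and stays. The bin is fixed, 180 x 250 (along the hinge) x 95 mm high, walls 5 mm.
- lid_handle (a point): Middle of the lid's bar handle: a round steel bar 11 mm thick, 100 mm long, axis 35 mm off the lid's top face, on two end posts; pinched across, it turns between the fingers. Frame turns with the lid: y along bar and hinge, z out of the top face (up when shut), x from front edge to hinge. Hinge axis 170 mm along +x and 43 mm along -z; front edge 10 mm along -x. Faces the robot within 15 deg.
- jar_red: Glass spice jar with a RED cap, upright on the bin's floor beside the green-capped one (either may be on the left); 30 mm or more free on each side along the hinge. 85 mm tall, body 44 mm in diameter up to 55 mm, cap 40 mm in diameter from 69 to 85 mm; 0.11 to 0.22 kg. Origin: centre of its underside, z up the jar. Its top is 5 mm below the bin's rim.
- jar_green: The same jar with a GREEN cap, to be left in the bin. Origin at the centre of its underside. (A jar with a yellow cap, a mug and a pepper mill stand loose on the worktop outside the bin and have no part in the job; the mill, 147 mm tall, is on the opposite side of the bin from the board.)
- board: Round wooden serving board fixed on the worktop to the left or right of the bin: 140 mm in diameter, 15 mm thick. Origin at the centre of its underside, so its top is 15 mm above it.
Mind the look-alikes: they are no part of the job. Of the things like the board, leave any that is purple or yellow; of the rest the larger one is meant.

How it is judged:
On the way, in this order (a step that is already met when the one before it is completed fails the run):
1. the lid is swung back past its balance point (value of joint lid above 1.6 rad), for 0.3 s.
2. the red-capped jar is lifted clear of the bin, the lid staying open (height (world z) of jar_red above 0.09 m and value of joint lid above 1.6 rad), for 0.1 s.
At the end, for the whole second after the job is handed in: The lid stands open by itself beyond 1.6 rad; the red-capped jar stands upright (within 10 degrees), at rest and released, on the round board within 35 mm of its middle; the green-capped jar stands upright in the bin within 30 mm of where it was (value of joint lid above 1.6 rad and horizontal distance between jar_red and board below 0.035 m and z of jar_red in the frame of board between 0.01 and 0.022 m and angle between each of jar_red, jar_green's own z axis and vertical below 0.17 rad and linear speed of jar_red below 0.03 m/s and distance of jar_green from where it was at the start of the episode below 0.03 m); the robot touches nothing.
It fails at once if the green-capped jar is lifted out or moved by more than 40 mm (distance of jar_green from where it was at the start of the episode above 0.04 m).
It fails at once if the red-capped jar is let go more than 25 mm above the board (horizontal distance between jar_red and board below 0.07 m and z of jar_red in the frame of board above 0.04 m and contact force between the fingers and jar_red below 0.05 N).
It also fails if it takes over 64 s, if anything falls off the work surface, if the arm or the gripper's body presses on something with over 40 N, if the wrist force passes 120 N, or if a joint passes its speed limit or range.

## Working session

There is one attempt and no reset: what is moved stays moved. The work goes in short steps, Python scripts to look and compute and a tool call to move; the robot and the scene stay as the last step left them, time stands still between calls to the robot, and variables do not carry over. Pictures are saved under pics/ and viewed, at most 10 in all, crops included, and the job is handed in when it is done.

Besides the shell and the picture viewer there is one more tool, called after "Emit:" in YAML: its name, and indented under it one key for each argument. apply_moves: Moves the arm, as the interface text tells. Shifts and turns lie within -1 to 1; 1 stands for 250 mm of shift or 30 degrees of turn. Its arguments: {"type":"object","properties":{"steps":{"type":"array"},"jaw":{"type":"number"},"newtons":{"type":"number"}},"required":["steps"]}

```bash
mkdir -p pics; python3 - <<'E'
from station import *
import cv2
for n in("scene","top"):
    cv2.imwrite(f"pics/{n}0.png",grab_frame(n)); print(n,camera_model(n))
s=get_state(); print(s)
E
```

```text
scene {'fx': 402.4961190558215, 'fy': 402.4961190558215, 'cx': 322.1286677737013, 'cy': 201.9268676084846, 'xyz': array([ 1.11015226, -0.46929909,  0.77955239]), 'rotation': array([-2.30788002,  0.00436262,  1.02768808])}
top {'fx': 512.527688109365, 'fy': 512.527688109365, 'cx': 315.89527680007797, 'cy': 197.71265688190573, 'xyz': array([ 0.34101799, -0.06033559,  1.29122126]), 'rotation': array([-3.02235658,  0.00628067, -1.57882866])}
{'t': 0.1, 'q': array([ 1.40709134e+00,  3.59345547e-01,  1.11501060e-02, -3.13050743e-04,
       -1.22411633e+00, -2.88107349e-01]), 'qd': array([ 0.00057903, -0.00148851,  0.00312156,  0.00110553, -0.00078776,
       -0.00113301]), 'joint_efforts': array([-9.89323671e-04, -5.84162378e+01,  2.93752509e+01,  7.01550186e+00,
        1.01575954e-02, -6.23212850e-05]), 'eef_pos': array([0.29452907, 0.60685836, 0.22569582]), 'ee_rot': array([ 3.14005604e+00, -1.48464857e-04, -4.51918813e-01]), 'force': array([ 0.22254671, -0.08146113,  0.1431625 ]), 'moment': array([-9.11468752e-03,  3.73905213e-02, -1.32174160e-05]), 'gripper_force': 0.0, 'width': 0.08753929078239972}
```

View pics/scene0.png

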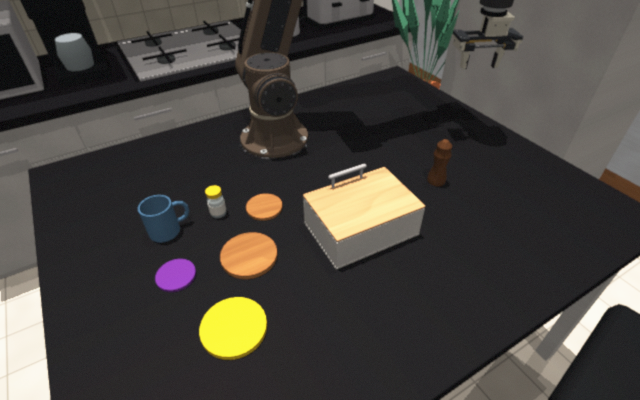

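View pics/top0.png

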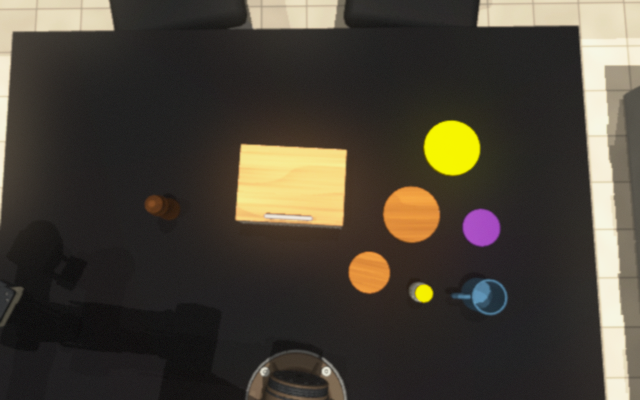

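The top view shows four discs: wooden at (412,214), a smaller wooden one at (369,272), yellow at (452,148) and purple at (481,227). The larger wooden disc at (412,214) is the board. The lid spans (241,145), (347,150), (343,227) and (236,220), and the handle bar runs from (265,215) to (312,218). I'll check these in a crop and compute positions.

```bash
cat > h.py <<'E'
import numpy as np, cv2
from scipy.spatial.transform import Rotation as R
from station import *
def ray(n,u,v):
    c=camera_model(n); d=R.from_euler('xyz',c['rotation']).apply([(u-c['cx'])/c['fx'],(v-c['cy'])/c['fy'],1]); return np.array(c['xyz']),d
def at(n,u,v,z):
    o,d=ray(n,u,v); return (o+d*(z-o[2])/d[2]).round(4)
def proj(n,p):
    c=camera_model(n); q=R.from_euler('xyz',c['rotation']).inv().apply(np.array(p)-c['xyz']); return (c['fx']*q[0]/q[2]+c['cx'],c['fy']*q[1]/q[2]+c['cy'])
E
python3 - <<'E'
from h import *
im=cv2.imread('pics/top0.png')
cv2.imwrite('pics/crop0.png',cv2.resize(im[130:290,225:465],None,fx=3.3,fy=3.3,interpolation=cv2.INTER_CUBIC))
hsv=cv2.cvtColor(im,cv2.COLOR_BGR2HSV)
m=cv2.inRange(hsv,(5,100,60),(22,255,255))
n,l,s,c=cv2.connectedComponentsWithStats(m)
for i in range(1,n):
    if s[i,4]>300: print(s[i],c[i],at('top',*c[i],.015))
for p in[(241,145),(347,150),(343,227),(236,220)]: print('lid',at('top',*p,.103))
for p in[(265,215),(312,218)]: print('bar',at('top',*p,.138))
for p in[(331,177),(366,168)]: print('bar scene',at('scene',*p,.138))
E
```

```text
[  226   128   215   117 10529] [337.20961155 200.00389401] [ 0.4877 -0.1069  0.015 ]
[ 347  250   44   45 1540] [368.78441558 271.92922078] [ 0.3087 -0.1824  0.015 ]
lid [0.6106 0.1222 0.103 ]
lid [ 0.5962 -0.1283  0.103 ]
lid [ 0.4145 -0.1163  0.103 ]
lid [0.4329 0.1322 0.103 ]
bar [0.4409 0.0611 0.138 ]
bar [ 0.4332 -0.045   0.138 ]
bar scene [ 0.4346 -0.0384  0.138 ]
bar scene [0.4505 0.0595 0.138 ]
```

View pics/crop0.png

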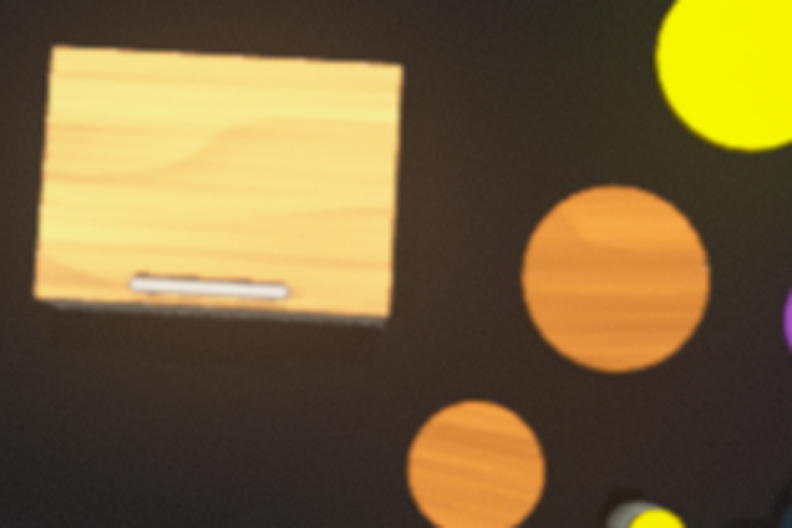

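The larger wooden disc is confirmed at crop (616,278), which is (412,214) in the full image. The bar runs from (264,216) to (312,218), with its middle near (0.436, 0.009, 0.138). Its yaw is about -0.067 and the hinge is at x≈0.606. I'll move above the bar.

Emit:
apply_moves:
  steps:
    - {"translation":[0.02,-0.1,0.02],"rotation":[0,0,-0.1]}
    - {"translation":[0.04,-0.2,0.04],"rotation":[0,0,-0.2]}
    - {"translation":[0.06,-0.3,0.06],"rotation":[0,0,-0.3]}
    - {"translation":[0.08,-0.4,0.08],"rotation":[0,0,-0.4]}
    - {"translation":[0.1,-0.5,0.1],"rotation":[0,0,-0.5]}
    - {"translation":[0.12,-0.6,0.1],"rotation":[0,0,-0.6]}
    - {"translation":[0.14,-0.7,0.1],"rotation":[0,0,-0.7]}
    - {"translation":[0.16,-0.8,0.1],"rotation":[0,0,-0.8]}
    - {"translation":[0.18,-0.9,0.1],"rotation":[0,0,-0.9]}
    - {"translation":[0.2,-1,0.1],"rotation":[0,0,-1]}
  jaw: -1
  newtons: 20

```text
t: 0.93
eef_pos: [0.3446, 0.3558, 0.2513]
ee_rot: [3.141, -0.0, -0.978]
force: [0.7, 0.1, -0.3]
width: 0.0876
gripper_force: 0.0
```

Emit:
apply_moves:
  steps:
    - {"translation":[0.02,-0.1,0],"rotation":[0,0,-0.1]}
    - {"translation":[0.04,-0.2,0],"rotation":[0,0,-0.2]}
    - {"translation":[0.06,-0.3,0],"rotation":[0,0,-0.3]}
    - {"translation":[0.08,-0.4,0],"rotation":[0,0,-0.4]}
    - {"translation":[0.1,-0.5,0],"rotation":[0,0,-0.5]}
    - {"translation":[0.12,-0.6,0],"rotation":[0,0,-0.6]}
    - {"translation":[0.14,-0.7,0],"rotation":[0,0,-0.7]}
    - {"translation":[0.16,-0.8,0],"rotation":[0,0,-0.8]}
    - {"translation":[0.18,-0.9,0],"rotation":[0,0,-0.9]}
    - {"translation":[0.2,-1,0],"rotation":[0,0,-1]}

```text
t: 1.77
eef_pos: [0.3945, 0.1059, 0.2515]
ee_rot: [3.142, 0.0, -1.501]
force: [0.4, 0.5, 0.0]
width: 0.0875
gripper_force: 0.0
```

```bash
python3 - <<'E'
from h import *
import station
print([x for x in dir(station) if x[0]!='_'], getattr(station,'hold_point_z',None))
s=get_state();print(s)
b=(np.array(at('top',264.4,216.1,.138))+at('top',312.3,218.2,.138))/2;print(b,at('top',411.7,214.2,.015))
E
```

```text
['Unreachable', 'camera_model', 'get_state', 'grab_frame', 'hold_point_z', 'job_done'] 0.0188
{'t': 1.7667, 'q': array([ 7.50984412e-01, -1.20021336e-01, -4.87397903e-01, -1.92583668e-04,
       -1.20338402e+00, -6.81502584e-01]), 'qd': array([-0.70600509, -0.05323728, -0.04317141,  0.00142198, -0.00804597,
        0.07958581]), 'joint_efforts': array([  4.71652731, -19.49070454,  28.87546778,   6.83640361,
        -0.08293488,  -0.18879358]), 'eef_pos': array([0.39445974, 0.10592221, 0.25148625]), 'ee_rot': array([ 3.14150718e+00,  1.62096495e-04, -1.50138368e+00]), 'force': array([0.44131209, 0.54238484, 0.02128303]), 'moment': array([ 0.14296545, -0.12031775,  0.02659175]), 'gripper_force': 0.0, 'width': 0.08751071149412784}
[0.4356  0.00835 0.138  ] [ 0.4504 -0.2923  0.015 ]
```

Emit:
apply_moves:
  steps:
    - {"translation":[0.03,-0.08,0],"rotation":[0,0,-0.05]}
    - {"translation":[0.06,-0.16,0],"rotation":[0,0,-0.1]}
    - {"translation":[0.09,-0.24,0],"rotation":[0,0,-0.15]}
    - {"translation":[0.12,-0.32,0],"rotation":[0,0,-0.2]}
    - {"translation":[0.164,-0.39,0],"rotation":[0,0,-0.26]}
    - {"translation":[0.164,-0.39,-0.1],"rotation":[0,0,-0.26]}
    - {"translation":[0.164,-0.39,-0.2],"rotation":[0,0,-0.26]}
    - {"translation":[0.164,-0.39,-0.3],"rotation":[0,0,-0.26]}
    - {"translation":[0.164,-0.39,-0.4],"rotation":[0,0,-0.26]}
    - {"translation":[0.164,-0.39,-0.48],"rotation":[0,0,-0.26]}

```text
t: 2.6
eef_pos: [0.4348, 0.0093, 0.1298]
ee_rot: [3.14, -0.0, -1.636]
force: [0.3, 0.6, -1.1]
width: 0.0881
gripper_force: 0.0
```

Emit:
apply_moves:
  steps:
    - {"translation":[0,0,-0.02],"rotation":[0,0,0]}
    - {"translation":[0,0,-0.05],"rotation":[0,0,0]}
    - {"translation":[0,0,-0.05],"rotation":[0,0,0]}
    - {"translation":[0,0,-0.05],"rotation":[0,0,0]}
    - {"translation":[0,0,-0.05],"rotation":[0,0,0]}
    - {"translation":[0,0,-0.05],"rotation":[0,0,0]}
    - {"translation":[0,0,-0.05],"rotation":[0,0,0]}
    - {"translation":[0,0,-0.05],"rotation":[0,0,0]}
    - {"translation":[0,0,-0.05],"rotation":[0,0,0]}
    - {"translation":[0,0,-0.05],"rotation":[0,0,0]}
  jaw: 0.5
  newtons: 15

```text
t: 3.43
eef_pos: [0.4358, 0.0098, 0.1193]
ee_rot: [-3.141, 0.0, -1.635]
force: [-0.1, 0.2, -0.1]
width: 0.0266
gripper_force: 0.0
```

Emit:
apply_moves:
  steps:
    - {"translation":[0,0,0],"rotation":[0,0,0]}
    - {"translation":[0,0,0],"rotation":[0,0,0]}
    - {"translation":[0,0,0],"rotation":[0,0,0]}
    - {"translation":[0,0,0],"rotation":[0,0,0]}
    - {"translation":[0,0,0],"rotation":[0,0,0]}
    - {"translation":[0,0,0],"rotation":[0,0,0]}
    - {"translation":[0,0,0],"rotation":[0,0,0]}
    - {"translation":[0,0,0],"rotation":[0,0,0]}
    - {"translation":[0,0,0],"rotation":[0,0,0]}
    - {"translation":[0,0,0],"rotation":[0,0,0]}
  jaw: 1

```text
t: 4.27
eef_pos: [0.4368, 0.0098, 0.1193]
ee_rot: [-3.14, 0.0, -1.635]
force: [5.7, -2.1, -2.7]
width: 0.01
gripper_force: 15.0
```

```bash
python3 - <<'E'
from h import *
s=get_state();print(s['eef_pos'],s['q'],s['force'])
h=np.array([.17*.998,-.17*.067]); 
for i in range(0,26):
    t=1.85*i/25; x=-.17*np.cos(t)+.043*np.sin(t)+.17; z=.17*np.sin(t)+.043*np.cos(t)-.043
    print(round(t,2),(np.array([x*.998,-x*.067,z])/.25).round(3))
E
```

```text
[0.43680353 0.00977424 0.11926416] [ 0.47769596  0.06631308 -0.64298332  0.00116455 -0.85991185 -0.5424427 ] [ 5.67791444 -2.07525959 -2.6946822 ]
0.0 [ 0. -0.  0.]
0.07 [ 0.015 -0.001  0.05 ]
0.15 [ 0.033 -0.002  0.098]
0.22 [ 0.054 -0.004  0.146]
0.3 [ 0.08  -0.005  0.191]
0.37 [ 0.108 -0.007  0.234]
0.44 [ 0.14  -0.009  0.275]
0.52 [ 0.174 -0.012  0.314]
0.59 [ 0.211 -0.014  0.35 ]
0.67 [ 0.251 -0.017  0.383]
0.74 [ 0.293 -0.02   0.414]
0.81 [ 0.337 -0.023  0.44 ]
0.89 [ 0.384 -0.026  0.464]
0.96 [ 0.431 -0.029  0.484]
1.04 [ 0.48  -0.032  0.501]
1.11 [ 0.531 -0.036  0.514]
1.18 [ 0.582 -0.039  0.523]
1.26 [ 0.633 -0.043  0.528]
1.33 [ 0.685 -0.046  0.529]
1.41 [ 0.737 -0.049  0.527]
1.48 [ 0.788 -0.053  0.521]
1.55 [ 0.839 -0.056  0.511]
1.63 [ 0.889 -0.06   0.497]
1.7 [ 0.938 -0.063  0.48 ]
1.78 [ 0.985 -0.066  0.459]
1.85 [ 1.031 -0.069  0.434]
```

Emit:
apply_moves:
  steps:
    - {"translation":[0.015,-0.001,0.05],"rotation":[0,0,0]}
    - {"translation":[0.033,-0.002,0.098],"rotation":[0,0,0]}
    - {"translation":[0.054,-0.004,0.146],"rotation":[0,0,0]}
    - {"translation":[0.08,-0.005,0.191],"rotation":[0,0,0]}
    - {"translation":[0.108,-0.007,0.234],"rotation":[0,0,0]}
    - {"translation":[0.14,-0.009,0.275],"rotation":[0,0,0]}
    - {"translation":[0.174,-0.012,0.314],"rotation":[0,0,0]}
    - {"translation":[0.211,-0.014,0.35],"rotation":[0,0,0]}
    - {"translation":[0.251,-0.017,0.383],"rotation":[0,0,0]}
    - {"translation":[0.293,-0.02,0.414],"rotation":[0,0,0]}

```text
t: 5.1
eef_pos: [0.5078, 0.005, 0.2229]
ee_rot: [3.139, 0.0, -1.635]
force: [-7.2, 3.3, 4.7]
width: 0.0108
gripper_force: 15.0
```

Emit:
apply_moves:
  steps:
    - {"translation":[0.044,-0.003,0.026],"rotation":[0,0,0]}
    - {"translation":[0.091,-0.006,0.05],"rotation":[0,0,0]}
    - {"translation":[0.138,-0.009,0.07],"rotation":[0,0,0]}
    - {"translation":[0.187,-0.012,0.087],"rotation":[0,0,0]}
    - {"translation":[0.238,-0.016,0.1],"rotation":[0,0,0]}
    - {"translation":[0.289,-0.019,0.109],"rotation":[0,0,0]}
    - {"translation":[0.34,-0.023,0.114],"rotation":[0,0,0]}
    - {"translation":[0.392,-0.026,0.115],"rotation":[0,0,0]}
    - {"translation":[0.444,-0.029,0.113],"rotation":[0,0,0]}
    - {"translation":[0.495,-0.033,0.107],"rotation":[0,0,0]}

```text
t: 5.93
eef_pos: [0.6331, -0.0035, 0.2492]
ee_rot: [3.141, -0.0, -1.635]
force: [-0.8, 1.1, 1.1]
width: 0.01
gripper_force: 15.0
```

Emit:
apply_moves:
  steps:
    - {"translation":[0.051,-0.003,-0.01],"rotation":[0,0,0]}
    - {"translation":[0.101,-0.007,-0.024],"rotation":[0,0,0]}
    - {"translation":[0.15,-0.01,-0.041],"rotation":[0,0,0]}
    - {"translation":[0.197,-0.013,-0.062],"rotation":[0,0,0]}
    - {"translation":[0.22,-0.015,-0.075],"rotation":[0,0,0]}
    - {"translation":[0.22,-0.015,-0.075],"rotation":[0,0,0]}
    - {"translation":[0.22,-0.015,-0.075],"rotation":[0,0,0]}
    - {"translation":[0.22,-0.015,-0.075],"rotation":[0,0,0]}
    - {"translation":[0.22,-0.015,-0.075],"rotation":[0,0,0]}
    - {"translation":[0.22,-0.015,-0.075],"rotation":[0,0,0]}

```text
t: 6.77
eef_pos: [0.6873, -0.0072, 0.2308]
ee_rot: [-3.142, 0.0, -1.635]
force: [0.4, -0.4, 0.6]
width: 0.0105
gripper_force: 15.0
```

Emit:
apply_moves:
  steps:
    - {"translation":[0,0,0],"rotation":[0,0,0]}
    - {"translation":[0,0,0],"rotation":[0,0,0]}
    - {"translation":[0,0,0],"rotation":[0,0,0]}
    - {"translation":[0,0,0.04],"rotation":[0,0,0]}
    - {"translation":[0,0,0.08],"rotation":[0,0,0]}
    - {"translation":[0,0,0.13],"rotation":[0,0,0]}
    - {"translation":[0,0,0.18],"rotation":[0,0,0]}
    - {"translation":[0,0,0.24],"rotation":[0,0,0]}
    - {"translation":[0,0,0.3],"rotation":[0,0,0]}
    - {"translation":[0,0,0.36],"rotation":[0,0,0]}
  jaw: 0.6

```text
t: 7.6
eef_pos: [0.6877, -0.0074, 0.3228]
ee_rot: [-3.14, 0.0, -1.635]
force: [-0.2, 0.9, -0.1]
width: 0.0176
gripper_force: 0.0
```

Emit:
apply_moves:
  steps:
    - {"translation":[-0.1,0,0],"rotation":[0,0,0]}
    - {"translation":[-0.2,0,0],"rotation":[0,0,0]}
    - {"translation":[-0.3,0,0],"rotation":[0,0,0]}
    - {"translation":[-0.4,0,0],"rotation":[0,0,0]}
    - {"translation":[-0.5,0,0],"rotation":[0,0,0]}
    - {"translation":[-0.6,0,0],"rotation":[0,0,0]}
    - {"translation":[-0.7,0,0],"rotation":[0,0,0]}
    - {"translation":[-0.8,0,0],"rotation":[0,0,0]}
    - {"translation":[-0.9,0,0],"rotation":[0,0,0]}
    - {"translation":[-1,0,0],"rotation":[0,0,0]}

```text
t: 8.43
eef_pos: [0.4366, -0.0075, 0.3218]
ee_rot: [-3.14, 0.001, -1.635]
force: [-0.9, 0.7, 0.8]
width: 0.0174
gripper_force: 0.0
```

```bash
python3 - <<'E'
from h import *
t=grab_frame("top");s=grab_frame("scene")
a=cv2.resize(t[120:260,220:440],(800,509));cv2.imwrite('pics/topA.png',a)
cv2.imwrite('pics/sceneA.png',cv2.resize(s[120:290,200:450],(800,544)))
E
```

```text
(no output)
```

View pics/topA.png

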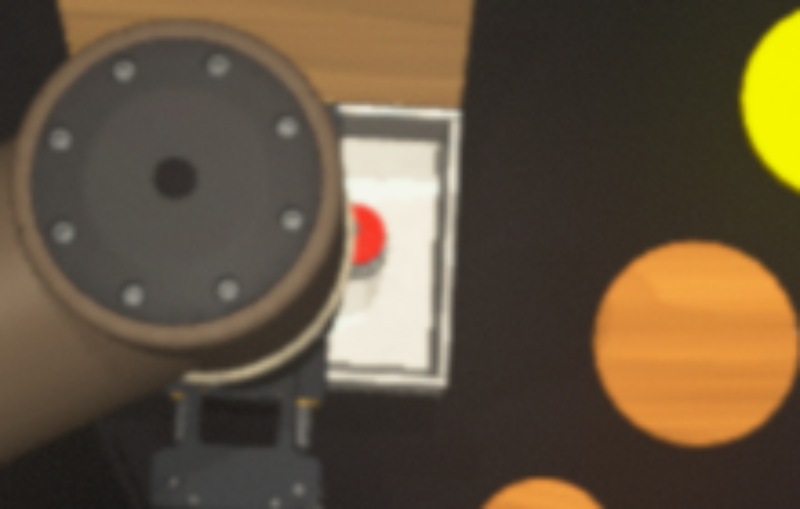

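View pics/sceneA.png

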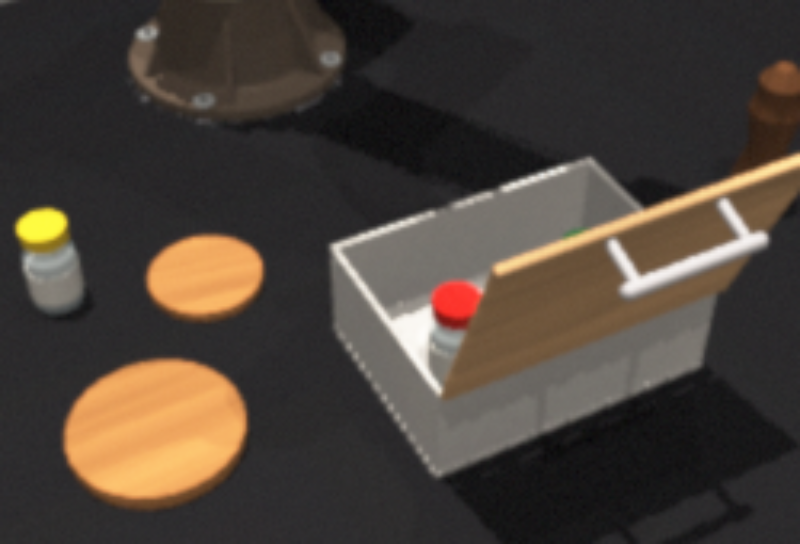

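The lid is open, and the red cap shows on the board side of the bin at crop (355,234), about (317.6,184.4) in the full image. It is partly hidden by the arm. I'll shift the arm aside for a clean look.

Emit:
apply_moves:
  steps:
    - {"translation":[0,0.12,0],"rotation":[0,0,0]}
    - {"translation":[0,0.24,0],"rotation":[0,0,0]}
    - {"translation":[0,0.36,0],"rotation":[0,0,0]}
    - {"translation":[0,0.48,0],"rotation":[0,0,0]}
    - {"translation":[0,0.6,0],"rotation":[0,0,0]}
    - {"translation":[0,0.7,0],"rotation":[0,0,0]}
    - {"translation":[0,0.8,0],"rotation":[0,0,0]}
    - {"translation":[0,0.8,0],"rotation":[0,0,0]}
    - {"translation":[0,0.8,0],"rotation":[0,0,0]}
    - {"translation":[0,0.8,0],"rotation":[0,0,0]}
  jaw: -0.5

```text
t: 9.37
eef_pos: [0.4379, 0.1927, 0.3212]
ee_rot: [-3.141, 0.0, -1.635]
force: [-0.4, -0.8, -0.4]
width: 0.0652
gripper_force: 0.0
```

```bash
python3 - <<'E'
from h import *
t=grab_frame("top")
cv2.imwrite('pics/topB.png',cv2.resize(t[120:260,220:440],(800,509),interpolation=cv2.INTER_CUBIC))
hsv=cv2.cvtColor(t,cv2.COLOR_BGR2HSV)
for nm,rs in(('red',[((0,150,80),(5,255,255)),((172,150,80),(180,255,255))]),('green',[((45,100,40),(80,255,255))])):
    m=sum(cv2.inRange(hsv,*r) for r in rs)
    m[:120]=0;m[260:]=0;m[:,:220]=0;m[:,440:]=0
    n,l,s,c=cv2.connectedComponentsWithStats(m)
    i=1+np.argmax(s[1:,4]);print(nm,s[i],c[i],at('top',*c[i],.088))
print(get_state()['eef_pos'])
E
```

```text
red [310 177  15  15 189] [317.11640212 184.11640212] [ 0.5177 -0.0571  0.088 ]
green [258 177  16  15 188] [265.70744681 184.04255319] [0.519  0.0649 0.088 ]
[0.43785489 0.19232359 0.32111377]
```

View pics/topB.png

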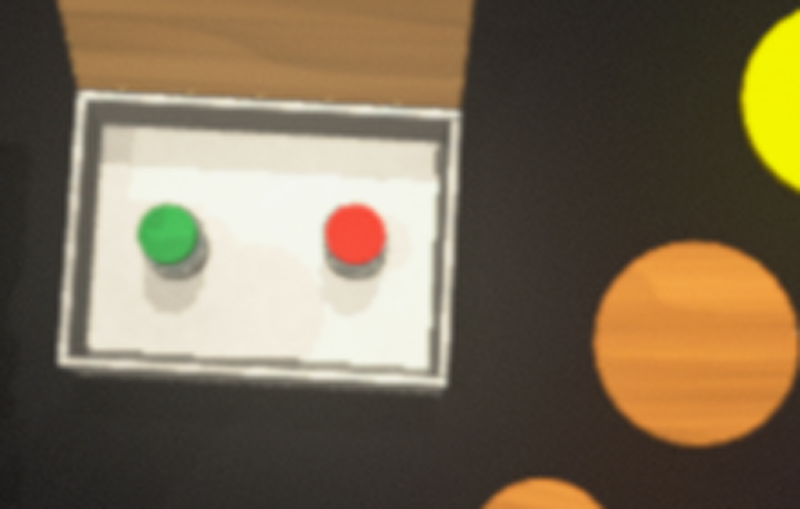

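Both caps are clear: green at crop (168,234) and red at (355,234), so red sits at about (0.518, -0.057). The gripper body would come close to the leaning lid if closed along x. I'll turn 90° so it closes along the hinge, with the jaw partly open.

Emit:
apply_moves:
  steps:
    - {"translation":[0.01,-0.033,0],"rotation":[0,0,-0.1]}
    - {"translation":[0.02,-0.066,0],"rotation":[0,0,-0.2]}
    - {"translation":[0.03,-0.1,0],"rotation":[0,0,-0.3]}
    - {"translation":[0.04,-0.133,0],"rotation":[0,0,-0.4]}
    - {"translation":[0.05,-0.167,0],"rotation":[0,0,-0.5]}
    - {"translation":[0.06,-0.2,0],"rotation":[0,0,-0.6]}
    - {"translation":[0.07,-0.233,0],"rotation":[0,0,-0.7]}
    - {"translation":[0.08,-0.267,0],"rotation":[0,0,-0.8]}
    - {"translation":[0.09,-0.3,0],"rotation":[0,0,-0.9]}
    - {"translation":[0.107,-0.333,0],"rotation":[0,0,-1]}
  jaw: -0.32

```text
t: 10.25
eef_pos: [0.4644, 0.108, 0.3212]
ee_rot: [-3.141, 0.001, -2.163]
force: [-0.9, 0.6, -0.6]
width: 0.0581
gripper_force: 0.0
```

Emit:
apply_moves:
  steps:
    - {"translation":[0.01,-0.033,0],"rotation":[0,0,-0.1]}
    - {"translation":[0.02,-0.066,0],"rotation":[0,0,-0.2]}
    - {"translation":[0.03,-0.1,0],"rotation":[0,0,-0.3]}
    - {"translation":[0.04,-0.133,0],"rotation":[0,0,-0.4]}
    - {"translation":[0.05,-0.167,0],"rotation":[0,0,-0.5]}
    - {"translation":[0.06,-0.2,0],"rotation":[0,0,-0.6]}
    - {"translation":[0.07,-0.233,0],"rotation":[0,0,-0.7]}
    - {"translation":[0.08,-0.267,0],"rotation":[0,0,-0.8]}
    - {"translation":[0.09,-0.3,0],"rotation":[0,0,-0.9]}
    - {"translation":[0.107,-0.333,0],"rotation":[0,0,-1]}

```text
t: 11.08
eef_pos: [0.491, 0.0247, 0.3212]
ee_rot: [-3.142, 0.001, -2.686]
force: [0.3, 0.6, -0.2]
width: 0.0576
gripper_force: 0.0
```

Emit:
apply_moves:
  steps:
    - {"translation":[0.01,-0.033,0],"rotation":[0,0,-0.1]}
    - {"translation":[0.02,-0.066,0],"rotation":[0,0,-0.2]}
    - {"translation":[0.03,-0.1,0],"rotation":[0,0,-0.3]}
    - {"translation":[0.04,-0.133,0],"rotation":[0,0,-0.4]}
    - {"translation":[0.05,-0.167,0],"rotation":[0,0,-0.5]}
    - {"translation":[0.06,-0.2,0],"rotation":[0,0,-0.6]}
    - {"translation":[0.07,-0.233,0],"rotation":[0,0,-0.7]}
    - {"translation":[0.08,-0.267,0],"rotation":[0,0,-0.8]}
    - {"translation":[0.107,-0.333,0],"rotation":[0,0,-1]}
    - {"translation":[0.107,-0.333,0],"rotation":[0,0,-1]}

```text
t: 11.92
eef_pos: [0.5182, -0.0595, 0.3209]
ee_rot: [-3.141, 0.0, 3.069]
force: [-0.3, 0.5, -0.3]
width: 0.0577
gripper_force: 0.0
```

Emit:
apply_moves:
  steps:
    - {"translation":[0,0.005,-0.08],"rotation":[0,0,0]}
    - {"translation":[0,0.005,-0.16],"rotation":[0,0,0]}
    - {"translation":[0,0.005,-0.24],"rotation":[0,0,0]}
    - {"translation":[0,0.005,-0.32],"rotation":[0,0,0]}
    - {"translation":[0,0.005,-0.4],"rotation":[0,0,0]}
    - {"translation":[0,0.005,-0.48],"rotation":[0,0,0]}
    - {"translation":[0,0.005,-0.56],"rotation":[0,0,0]}
    - {"translation":[0,0.005,-0.64],"rotation":[0,0,0]}
    - {"translation":[0,0.005,-0.72],"rotation":[0,0,0]}
    - {"translation":[0,0.005,-0.8],"rotation":[0,0,0]}

```text
t: 12.75
eef_pos: [0.5178, -0.0563, 0.1202]
ee_rot: [3.141, 0.001, 3.078]
force: [-0.6, 0.3, 0.9]
width: 0.058
gripper_force: 0.0
```

Emit:
apply_moves:
  steps:
    - {"translation":[0,0,-0.03],"rotation":[0,0,0]}
    - {"translation":[0,0,-0.06],"rotation":[0,0,0]}
    - {"translation":[0,0,-0.09],"rotation":[0,0,0]}
    - {"translation":[0,0,-0.11],"rotation":[0,0,0]}
    - {"translation":[0,0,-0.13],"rotation":[0,0,0]}
    - {"translation":[0,0,-0.13],"rotation":[0,0,0]}
    - {"translation":[0,0,-0.13],"rotation":[0,0,0]}
    - {"translation":[0,0,-0.13],"rotation":[0,0,0]}
    - {"translation":[0,0,-0.13],"rotation":[0,0,0]}
    - {"translation":[0,0,-0.13],"rotation":[0,0,0]}

```text
t: 13.58
eef_pos: [0.5182, -0.0557, 0.0885]
ee_rot: [3.141, 0.001, 3.077]
force: [0.4, 0.6, -0.9]
width: 0.0577
gripper_force: 0.0
```

Emit:
apply_moves:
  steps:
    - {"translation":[0,-0.005,-0.02],"rotation":[0,0,0]}
    - {"translation":[0,-0.005,-0.04],"rotation":[0,0,0]}
    - {"translation":[0,-0.005,-0.06],"rotation":[0,0,0]}
    - {"translation":[0,-0.005,-0.08],"rotation":[0,0,0]}
    - {"translation":[0,-0.005,-0.1],"rotation":[0,0,0]}
    - {"translation":[0,-0.005,-0.11],"rotation":[0,0,0]}
    - {"translation":[0,-0.005,-0.11],"rotation":[0,0,0]}
    - {"translation":[0,-0.005,-0.11],"rotation":[0,0,0]}
    - {"translation":[0,-0.005,-0.11],"rotation":[0,0,0]}
    - {"translation":[0,-0.005,-0.11],"rotation":[0,0,0]}

```text
t: 14.42
eef_pos: [0.5182, -0.057, 0.0608]
ee_rot: [3.141, 0.0, 3.077]
force: [0.3, 0.1, -0.5]
width: 0.0574
gripper_force: 0.0
```

Emit:
apply_moves:
  steps:
    - {"translation":[0,0,0],"rotation":[0,0,0]}
    - {"translation":[0,0,0],"rotation":[0,0,0]}
    - {"translation":[0,0,0],"rotation":[0,0,0]}
    - {"translation":[0,0,0],"rotation":[0,0,0]}
    - {"translation":[0,0,0],"rotation":[0,0,0]}
    - {"translation":[0,0,0],"rotation":[0,0,0]}
    - {"translation":[0,0,0],"rotation":[0,0,0]}
    - {"translation":[0,0,0],"rotation":[0,0,0]}
    - {"translation":[0,0,0],"rotation":[0,0,0]}
    - {"translation":[0,0,0],"rotation":[0,0,0]}
  jaw: 1
  newtons: 20

```text
t: 15.25
eef_pos: [0.5179, -0.057, 0.0606]
ee_rot: [-3.142, -0.0, 3.077]
force: [-0.5, -0.7, 0.7]
width: 0.0401
gripper_force: 17.3
```

Emit:
apply_moves:
  steps:
    - {"translation":[0,0,0.03],"rotation":[0,0,0]}
    - {"translation":[0,0,0.08],"rotation":[0,0,0]}
    - {"translation":[0,0,0.14],"rotation":[0,0,0]}
    - {"translation":[0,0,0.2],"rotation":[0,0,0]}
    - {"translation":[0,0,0.27],"rotation":[0,0,0]}
    - {"translation":[0,0,0.34],"rotation":[0,0,0]}
    - {"translation":[0,0,0.41],"rotation":[0,0,0]}
    - {"translation":[0,0,0.48],"rotation":[0,0,0]}
    - {"translation":[0,0,0.54],"rotation":[0,0,0]}
    - {"translation":[0,0,0.6],"rotation":[0,0,0]}

```text
t: 16.08
eef_pos: [0.5176, -0.0569, 0.2118]
ee_rot: [3.141, 0.0, 3.077]
force: [-0.4, -0.2, -2.1]
width: 0.0399
gripper_force: 17.2
```

Emit:
apply_moves:
  steps:
    - {"translation":[-0.02,-0.06,0],"rotation":[0,0,0]}
    - {"translation":[-0.04,-0.14,0],"rotation":[0,0,0]}
    - {"translation":[-0.07,-0.24,0],"rotation":[0,0,0]}
    - {"translation":[-0.1,-0.35,0],"rotation":[0,0,0]}
    - {"translation":[-0.13,-0.46,0],"rotation":[0,0,0]}
    - {"translation":[-0.16,-0.57,0],"rotation":[0,0,0]}
    - {"translation":[-0.19,-0.68,0],"rotation":[0,0,0]}
    - {"translation":[-0.22,-0.79,0],"rotation":[0,0,0]}
    - {"translation":[-0.25,-0.88,0],"rotation":[0,0,0]}
    - {"translation":[-0.27,-0.94,0],"rotation":[0,0,0]}

```text
t: 16.92
eef_pos: [0.4493, -0.2936, 0.2108]
ee_rot: [3.141, -0.0, 3.076]
force: [0.4, 1.0, -2.4]
width: 0.0398
gripper_force: 17.3
```

```bash
python3 - <<'E'
from h import *
cv2.imwrite('pics/sceneC.png',cv2.resize(grab_frame("scene")[90:340,130:450],(768,600)))
s=get_state();print(s['eef_pos'],s['q'],s['width'])
E
```

```text
[ 0.44876177 -0.29494362  0.21069103] [-2.15860170e-01  1.43960752e-01 -3.15369292e-01  5.29420616e-04
 -1.11247221e+00 -1.42119232e+00] 0.04004657376860862
```

View pics/sceneC.png

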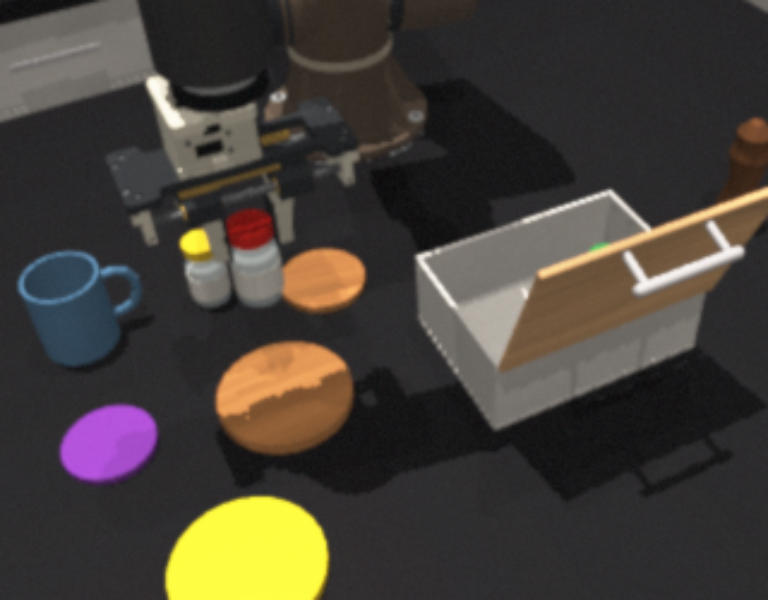

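The red jar hangs upright in the grip at crop (255,260), and the lid is still open. I'll lower it onto the board.

Emit:
apply_moves:
  steps:
    - {"translation":[0.004,0.004,-0.06],"rotation":[0,0,0]}
    - {"translation":[0.004,0.004,-0.13],"rotation":[0,0,0]}
    - {"translation":[0.004,0.004,-0.2],"rotation":[0,0,0]}
    - {"translation":[0.004,0.004,-0.27],"rotation":[0,0,0]}
    - {"translation":[0.004,0.004,-0.34],"rotation":[0,0,0]}
    - {"translation":[0.004,0.004,-0.4],"rotation":[0,0,0]}
    - {"translation":[0.004,0.004,-0.44],"rotation":[0,0,0]}
    - {"translation":[0.004,0.004,-0.48],"rotation":[0,0,0]}
    - {"translation":[0.004,0.004,-0.51],"rotation":[0,0,0]}
    - {"translation":[0.004,0.004,-0.53],"rotation":[0,0,0]}

```text
t: 17.8
eef_pos: [0.4514, -0.291, 0.0775]
ee_rot: [3.141, -0.0, 3.077]
force: [0.9, 0.7, -1.8]
width: 0.0395
gripper_force: 17.3
```

Emit:
apply_moves:
  steps:
    - {"translation":[0,0,-0.004],"rotation":[0,0,0]}
    - {"translation":[0,0,-0.008],"rotation":[0,0,0]}
    - {"translation":[0,0,-0.012],"rotation":[0,0,0]}
    - {"translation":[0,0,-0.016],"rotation":[0,0,0]}
    - {"translation":[0,0,-0.02],"rotation":[0,0,0]}
    - {"translation":[0,0,-0.024],"rotation":[0,0,0]}
    - {"translation":[0,0,-0.028],"rotation":[0,0,0]}
    - {"translation":[0,0,-0.028],"rotation":[0,0,0]}
    - {"translation":[0,0,-0.028],"rotation":[0,0,0]}
    - {"translation":[0,0,-0.028],"rotation":[0,0,0]}

```text
t: 18.63
eef_pos: [0.4515, -0.291, 0.0711]
ee_rot: [-3.142, 0.0, 3.077]
force: [0.2, 1.0, -1.9]
width: 0.0401
gripper_force: 17.3
```

Emit:
apply_moves:
  steps:
    - {"translation":[0,0,-0.002],"rotation":[0,0,0]}
    - {"translation":[0,0,-0.003],"rotation":[0,0,0]}
    - {"translation":[0,0,-0.004],"rotation":[0,0,0]}
    - {"translation":[0,0,-0.005],"rotation":[0,0,0]}
    - {"translation":[0,0,-0.006],"rotation":[0,0,0]}
    - {"translation":[0,0,-0.006],"rotation":[0,0,0]}
    - {"translation":[0,0,-0.006],"rotation":[0,0,0]}
    - {"translation":[0,0,-0.006],"rotation":[0,0,0]}
    - {"translation":[0,0,-0.006],"rotation":[0,0,0]}
    - {"translation":[0,0,-0.006],"rotation":[0,0,0]}

```text
t: 19.47
eef_pos: [0.4518, -0.2912, 0.0704]
ee_rot: [-3.141, 0.001, 3.078]
force: [-1.8, 1.4, 7.0]
width: 0.04
gripper_force: 19.3
```

The jar is now touching the board (7 N upward). I'll open the jaw and rise.

Emit:
apply_moves:
  steps:
    - {"translation":[0,0,0.004],"rotation":[0,0,0]}
    - {"translation":[0,0,0.004],"rotation":[0,0,0]}
    - {"translation":[0,0,0.004],"rotation":[0,0,0]}
    - {"translation":[0,0,0.004],"rotation":[0,0,0]}
    - {"translation":[0,0,0.004],"rotation":[0,0,0]}
    - {"translation":[0,0,0.004],"rotation":[0,0,0]}
    - {"translation":[0,0,0.004],"rotation":[0,0,0]}
    - {"translation":[0,0,0.004],"rotation":[0,0,0]}
    - {"translation":[0,0,0.004],"rotation":[0,0,0]}
    - {"translation":[0,0,0.004],"rotation":[0,0,0]}
  jaw: -0.6

```text
t: 20.3
eef_pos: [0.4514, -0.291, 0.0705]
ee_rot: [3.142, -0.0, 3.077]
force: [-0.6, -0.4, 0.1]
width: 0.0703
gripper_force: 0.0
```

Emit:
apply_moves:
  steps:
    - {"translation":[0,0,0.05],"rotation":[0,0,0]}
    - {"translation":[0,0,0.1],"rotation":[0,0,0]}
    - {"translation":[0,0,0.17],"rotation":[0,0,0]}
    - {"translation":[0,0,0.24],"rotation":[0,0,0]}
    - {"translation":[0,0,0.32],"rotation":[0,0,0]}
    - {"translation":[0,0,0.4],"rotation":[0,0,0]}
    - {"translation":[0,0,0.48],"rotation":[0,0,0]}
    - {"translation":[0,0,0.56],"rotation":[0,0,0]}
    - {"translation":[0,0,0.6],"rotation":[0,0,0]}
    - {"translation":[0,0,0.6],"rotation":[0,0,0]}

```text
t: 21.13
eef_pos: [0.4526, -0.2915, 0.223]
ee_rot: [-3.14, 0.004, 3.078]
force: [-0.0, -0.5, -0.7]
width: 0.07
gripper_force: 0.0
```

```bash
python3 - <<'E'
from h import *
cv2.imwrite('pics/sceneD.png',cv2.resize(grab_frame("scene")[90:340,130:450],(768,600)))
E
```

```text
(no output)
```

View pics/sceneD.png

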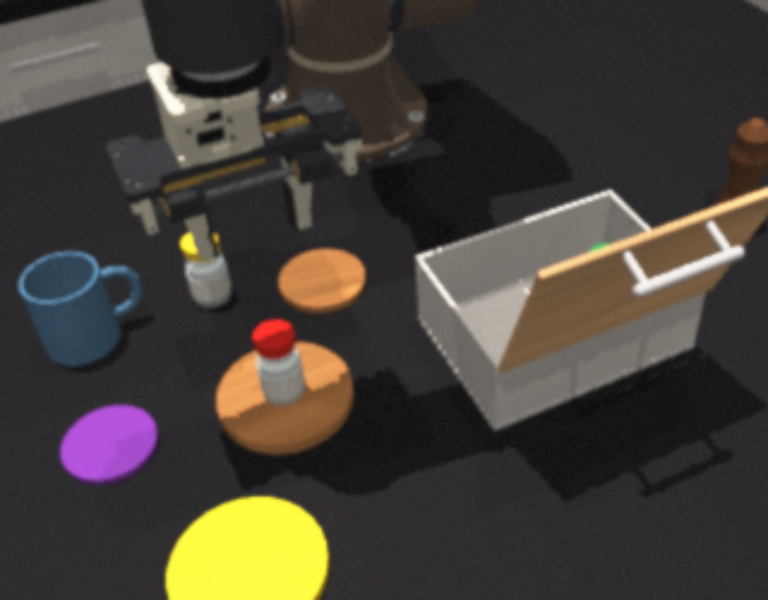

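The red jar stands upright in the middle of the board, at crop (280,385). The lid is open, the green cap is still in the bin, and the gripper is clear of everything.

```bash
python3 -c "
from station import *
print(job_done())"
```

```text
the job is handed in; nothing more can be done
None
```

I handed the job in at about 21 s. The lid stands open by itself, the red-capped jar is upright in the middle of the larger wooden board, and the green-capped jar is still in the bin; the hand-in returned no verdict.

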